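Release a kit chest's stay latch and push its drawer home

TASK

The drawer of the small wooden kit chest stands open, held by its sprung latch. Push the steel thumb plate on the drawer's front down and keep it down while you push the drawer right in until you feel it come up against its stop, then let the plate spring up so that the latch locks the drawer home. Do not let the latch drop into the halfway notch on the way, do not ram or force the drawer (a light push is enough), and leave the other things where they are.

Things in the scene. Friction and masses are not known exactly. Their poses are not given: they have to be found in the camera images.
- chest: low wooden one-drawer chest, 226 (x) x 190 (y) x 108 mm high, fixed to the bench. Origin on the bench under the chest, 106 mm behind the chest's front face; its +x points from the front into the chest (the way the drawer closes), z up, y across.
- drawer (a joint): m out; slides along the chest's x, grows as it comes out (towards -x). Starts 0.11 to 0.14 out. The back stop is hidden and adjustable, so fully home reads anywhere from -0.008 to +0.008. Friction about 3 N, mass about 1 kg. With the latch up it is locked at home (3 mm play), caught in the halfway notch (within 0.04 to 0.075) or loose within its open slot (0.10 to 0.14).
- latch (a joint): how far the thumb plate is pressed down, m: 0 up, 0.014 fully down. Its spring takes 5 N at rest, 8 N fully down. 0.008 or more frees the pawl. It springs up by itself where the pawl stands under a notch (the home notch: only within 3 mm of the stop); elsewhere the pawl rests on the rail and the plate stays about 0.007 down.
- thumb_plate (a point): centre of the top face of the steel thumb plate that sticks out level from the middle of the drawer's front, 36 mm (chest x) x 70 mm (chest y), 6 mm thick, its top 82 mm above the bench when up. It moves with drawer and latch and goes straight down. The drawer's front board lies 19 mm from this point (chest +x) and rises to 94 mm, so a finger on the plate can push on the board too.
- drawer_front (a point): centre of the outer face of the drawer's wooden front board, 174 mm wide, 22 to 94 mm above the bench, 12 mm thick; axes as the chest's. With the drawer home it stands 8 to 24 mm proud of the chest's front, whose top edge is 108 mm high.
- gear_blank: bystander: steel gear, 72 mm across, 24 mm high, lying on the back of the chest's top; origin under its centre.
- pliers_l: bystander: combination pliers, 170 mm long, 11 mm high, lying on the bench; origin under the middle.
- insulator_r: bystander: white porcelain insulator, 40 mm across, 54 mm high, upright on the bench; origin under its centre.

How it is judged:
By the outcome, as a careful person would: the job done as asked, in the order asked, and still so for the second after the job is handed in, with the robot touching nothing.
It also fails if it takes over 38 s, if anything falls off the work surface, if the arm or the gripper's body presses on something with over 40 N, if the wrist force passes 120 N, or if a joint passes its speed limit or range.

ROBOT

A 6-joint arm with a two-finger parallel gripper is mounted at the origin on a cart in front of the work surface, level with it; the furniture and walls round the work are solid. World frame = base frame: x ahead of the robot, y to its left, z up, the work surface at z = 0. Lengths are in m, angles in rad, forces in N, time in s.
With the tool pointing down it reaches from about 0.3 to 0.875 m from the base axis. Payload 6.4 kg.
Tool frame: the origin (TCP) lies between the finger pads; the fingertips stand 22 mm ahead of it and the grasp point (between the pads) lies 3 mm ahead of it; z points along the fingers, y is the line along which they close (so a half turn about z gives the same grasp; the last joint's range is limited). The gripper opens to 85 mm and grips with 20 to 120 N. Pads are 22 mm wide; open, the fingers measure 114 mm over their backs; the gripper's body (76 mm by 85 mm) begins 54 mm behind the grasp point. The pads swing forward as they close: fully open they stand 13 mm farther back than shut.
Start: joints at [-1.371, 0.181, 1.607, -0, 1.354, -0.206], TCP at [0.227, -0.528, 0.253] pointing down, gripper open.
Joint ranges: [-2.99, 2.99], [-0.89, 2.07], [0.3, 2.58], [-1.14, 4.28], [0, 2.63], [-3.12, 3.12]. Speed limits (rad/s): [2.57, 2.57, 3.01, 3.14, 3.14, 3.14].

INTERFACE

Orientations are given as a unit quaternion [w, x, y, z].
In Python, from bench import ctrl, imaging, workorder gives the robot as it stands.
- The arm moves only by the shell command python3 -m pendant 'ROWS' [OPENING]. ROWS is JSON, a list of rows, each a list of 4 numbers: the shift along the tool's x, y, z in cm, then the turn about the tool's z in degrees. In form: [[dx, dy, dz, roll], ...]. A call has 1 to 12 rows; each row is the pose to reach, as a shift and turn from the pose commanded when the call began, along the tool's axes at that moment; what a row does not reach only later rows make up. A row lasts 1/12 s, in which the tool goes at most 41.7 mm and 7.16 degrees, less where a joint would pass 70% of its speed; a pose out of reach is approached as far as the arm can. A call with a gripper value outside its range is refused whole. OPENING is the opening, from 0 (shut) to 1 (fully open), set as the call begins (- or left out, the last holds). The fingers move at their own pace and stop on an object; the grip force is fixed at half the most. Time passes only in rows, so rows that repeat a pose let the fingers close. It gives the time, the measured TCP pose, the force, the opening and the grip force at its end, in the units of the state.
- ctrl.get_obs(): the state, without advancing time (a new reading comes with each control period).
- imaging.camera(name): name is "scene" or "top" or "wrist"; returns the picture (480x640x3 uint8, red, green, blue); there is no depth.
- imaging.camera_info(name): a dict with "K" (3x3 intrinsics, pixels), "T" (4x4, takes a point from camera to world coordinates); the wrist camera has in their place "tool_from_camera" (4x4, takes a point from camera to tool coordinates, whose origin is the TCP and whose axes are the flange's). Camera axes: x right, y up, looking along -z (the intrinsics and any distortion apply to the point x, -y, -z); pixel columns grow to the right and rows downward; lengths in m; the calibration is good to about 2 mm. A picture is of the moment at which its call begins: read the wrist's pose just before it. camera_info takes no time and is no camera call.
- workorder.hand_in(): hands the job in; it is judged then, once.
The state is a dict: "time_s": time; "q": joint angles; "dq": joint speeds; "joint_efforts": joint torques, N m; "eef_pos": TCP position; "eef_rot": TCP orientation; "wrist_force": force on the tool from outside, world axes, zero at the start; "torque": the same for the moment, N m; "opening": opening from 0.0 (shut) to 1.0 (fully open); "grasp_force": force on a finger pad.
Only numpy, scipy, OpenCV 4.12 (cv2) and the standard library are available. Lean on these libraries where they do the work, as an engineer would, in place of code of your own. Each camera call takes 0.05 s, during which the arm holds its last target. There are 200 camera calls.

## Working session

There is one attempt and no reset: what is moved stays moved. The work goes in short steps, Python scripts to look and compute and a shell command to move; the robot and the scene stay as the last step left them, time stands still between calls to the robot, and variables do not carry over. Pictures are saved under pics/ and viewed, at most 10 in all, crops included, and the job is handed in when it is done.

```bash
mkdir -p pics
python3 - <<'E'
from bench import ctrl, imaging
import cv2,numpy as np
np.set_printoptions(precision=4,suppress=True)
o=ctrl.get_obs();print(o['time_s'],o['eef_pos'],o['eef_rot'],o['wrist_force'],o['opening'])
for n in ['scene','top']:
    cv2.imwrite(f'pics/{n}.png',imaging.camera(n)[:,:,::-1]);i=imaging.camera_info(n);print(n,i)
E
```

```text
0.0 [ 0.2269 -0.5278  0.2524] [-0.0009  0.9795  0.2015  0.    ] [ 0.7506 -0.2714  0.2274] 1.0014572016790153
scene {'K': array([[557.1648,   0.    , 325.4442],
       [  0.    , 557.1648, 241.0909],
       [  0.    ,   0.    ,   1.    ]]), 'T': array([[-0.3898, -0.6026,  0.6963,  1.3591],
       [ 0.9207, -0.271 ,  0.2808,  0.4678],
       [ 0.0195,  0.7506,  0.6605,  0.8687],
       [ 0.    ,  0.    ,  0.    ,  1.    ]])}
top {'K': array([[550.1938,   0.    , 318.4133],
       [  0.    , 550.1938, 248.0923],
       [  0.    ,   0.    ,   1.    ]]), 'T': array([[ 0.0195,  0.9847, -0.1733,  0.3402],
       [-0.9998,  0.0188, -0.0057,  0.147 ],
       [-0.0023,  0.1734,  0.9848,  1.3321],
       [ 0.    ,  0.    ,  0.    ,  1.    ]])}
```

View pics/top.png

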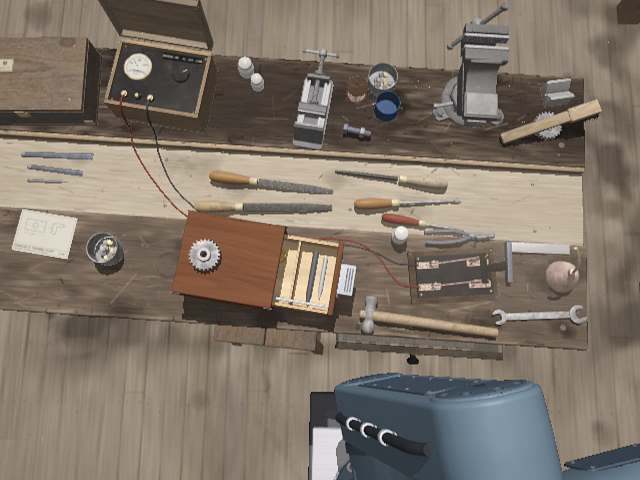

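View pics/scene.png

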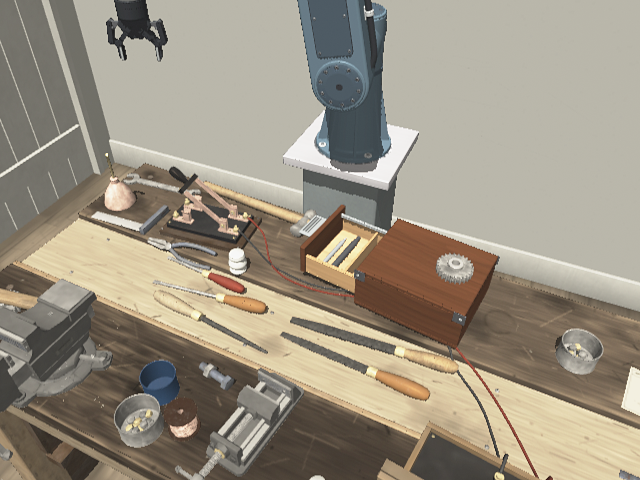

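The top view shows the chest with its drawer opening to the right (about world -y) and the thumb plate near (347,280). I'll enlarge that area.

Run:
```python
import cv2
a=cv2.imread('pics/top.png')[205:325,260:420]
cv2.imwrite('pics/topc.png',cv2.resize(a,None,fx=5,fy=5,interpolation=cv2.INTER_CUBIC))
```

```text
(no output)
```

View pics/topc.png

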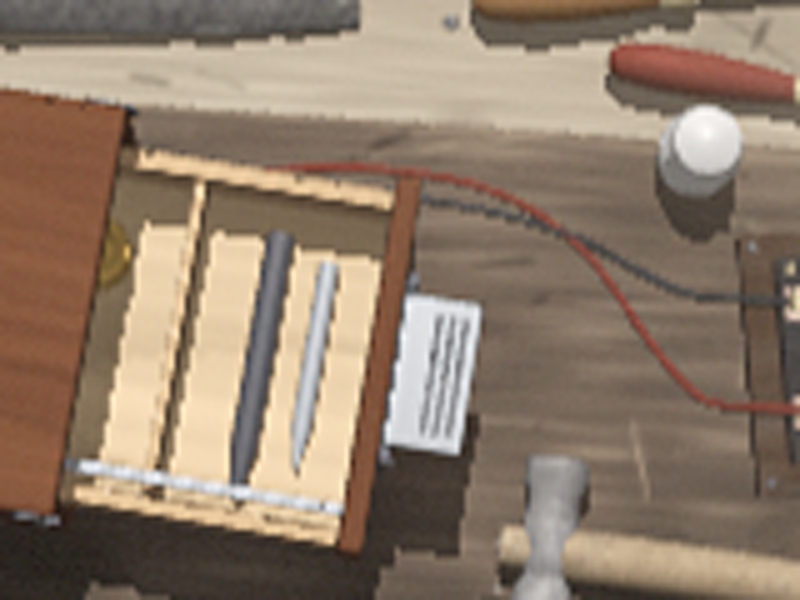

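The crop shows the plate corners at (410,293), (481,302), (460,455) and (386,442). The board's outer top edge runs (422,178)–(360,552), and the chest's front top edge runs (130,105)–(58,512).

```bash
cat > h.py <<'E'
from bench import ctrl, imaging
import numpy as np
from scipy.spatial.transform import Rotation as R
np.set_printoptions(precision=4,suppress=True)
def ray(name,uv,z):
    i=imaging.camera_info(name);K,T=i['K'],i['T']
    d=T[:3,:3]@(np.array([1,-1,-1])*(np.linalg.inv(K)@[uv[0],uv[1],1]))
    return T[:3,3]+d*(z-T[2,3])/d[2]
def totool(p):
    o=ctrl.get_obs();w,x,y,z=o['eef_rot'];return 100*R.from_quat([x,y,z,w]).inv().apply(np.array(p)-o['eef_pos'])
E
python3 - <<'E'
from h import *
f=lambda c,z:[ray('top',(260+u/5,205+v/5),z) for u,v in c]
P=f([(410,293),(481,302),(460,455),(386,442)],.082);B=f([(422,178),(360,552)],.094);C=f([(130,105),(58,512)],.108)
I=f([(705,145)],.054)
for L in (P,B,C):
    print(np.array(L)); print([np.linalg.norm(L[i]-L[i-1]) for i in range(len(L))])
for L in (B,C):
    d=L[0]-L[1]; print('yaw of chest x',np.degrees(np.arctan2(d[1],d[0]))+90, (L[0]+L[1])/2)
print('plate c',np.mean(P,0),I)
print(R.from_quat(np.roll(ctrl.get_obs()['eef_rot'],-1)).as_matrix())
i=imaging.camera_info('wrist');print(i)
E
```

```text
[[0.5251 0.0993 0.082 ]
 [0.5216 0.0667 0.082 ]
 [0.4512 0.0757 0.082 ]
 [0.4565 0.1094 0.082 ]]
[np.float64(0.06940601339404966), np.float64(0.03280738191505981), np.float64(0.07095854622984757), np.float64(0.034103385025371136)]
[[0.5767 0.0949 0.094 ]
 [0.4059 0.1207 0.094 ]]
[np.float64(0.1727365599000697), np.float64(0.1727365599000697)]
[[0.6053 0.2288 0.108 ]
 [0.4202 0.2552 0.108 ]]
[np.float64(0.186991929686013), np.float64(0.186991929686013)]
yaw of chest x 81.40990580475572 [0.4913 0.1078 0.094 ]
yaw of chest x 81.86951831938497 [0.5127 0.242  0.108 ]
plate c [0.4886 0.0878 0.082 ] [array([ 0.6028, -0.0406,  0.054 ])]
[[ 0.9188  0.3947 -0.0003]
 [ 0.3947 -0.9188  0.0015]
 [ 0.0004 -0.0015 -1.    ]]
{'K': array([[412.2225,   0.    , 327.4737],
       [  0.    , 412.2225, 240.3843],
       [  0.    ,   0.    ,   1.    ]]), 'tool_from_camera': array([[-0.    ,  0.9503,  0.3114,  0.0789],
       [ 1.    ,  0.0003, -0.001 , -0.0007],
       [-0.0011,  0.3114, -0.9503, -0.1211],
       [ 0.    ,  0.    ,  0.    ,  1.    ]])}
```

```bash
python3 -m pendant '[[2,-1.9,0,-4],[5,-4.8,0,-9],[8,-7.7,0.4,-14],[11,-10.5,0.8,-19],[14,-13.4,1.2,-24],[17,-16.3,1.6,-29],[20,-19.1,2,-34],[23,-22,2.4,-39],[26,-24.9,2.8,-44],[29,-27.7,3,-49],[32,-30.6,3,-54],[35,-33.5,3,-58.4]]' 0
python3 -c "
from h import *
print(totool([.4886,.0885,.20]),ctrl.get_obs()['q'])"
```

```text
time_s: 1.1
eef_pos: [0.4163, -0.0803, 0.2231]
eef_rot: [-0.0, 0.755, 0.655, -0.0]
wrist_force: [1.8, -0.5, -0.4]
opening: 0.003
grasp_force: 0.0
[17.7351  4.7714  2.3094] [-0.4721 -0.1423  1.9991 -0.      1.2849 -0.3305]
```

```bash
python3 -m pendant '[[3,0.8,0.4,0],[6,1.6,0.8,0],[9,2.4,1.2,0],[12,3.2,1.6,0],[15,4,2,0],[17,4.6,2.3,0],[17.7,4.8,2.3,0],[17.7,4.8,2.3,0],[17.7,4.8,2.3,0]]' 0
python3 - <<'E'
from h import *
import cv2
cv2.imwrite('pics/w1.png',imaging.camera('wrist')[:,:,::-1])
o=ctrl.get_obs();print(o['eef_pos'],o['wrist_force'])
i=imaging.camera_info('wrist');T=np.linalg.inv(i['tool_from_camera'])
def px(p):
    c=T[:3,:3]@(totool(p)/100)+T[:3,3];q=i['K']@(c*[1,-1,-1]);return q[:2]/q[2]
d=np.array([.1435,.9897,0]);e=np.array([-.9897,.1435,0]);c=np.array([.4886,.0885,.082])
for a,b in [(1,1),(1,-1),(-1,-1),(-1,1)]: print(px(c+.018*a*d+.035*b*e))
o=ctrl.get_obs();z=np.array([0,0,-1]);print('tip',px(np.array(o['eef_pos'])+.022*z))
E
```

```text
time_s: 1.85
eef_pos: [0.4891, 0.0854, 0.2]
eef_rot: [-0.0, 0.756, 0.654, -0.001]
wrist_force: [0.5, -0.0, 0.4]
opening: 0.002
grasp_force: 0.0
[0.4891 0.085  0.2002] [ 0.0703  0.4339 -0.1647]
[268.9836 208.3792]
[386.4978 208.1753]
[384.0246 264.4919]
[271.6571 264.6678]
tip [330.3505 320.5107]
```

View pics/w1.png

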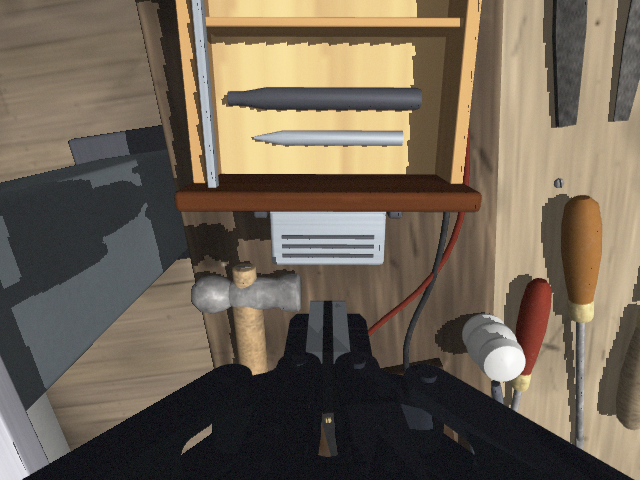

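The plate's outer corners sit at (271,264) and (384,264). That agrees with the projection of my estimate to 1 px, so I'll descend.

```bash
python3 -m pendant '[[0.2,0,2,0],[0.4,0,4.5,0],[0.5,0,7,0],[0.5,0,8.5,0],[0.5,0,9,0],[0.5,0,9.2,0],[0.5,0,9.2,0],[0.5,0,9.2,0]]' 0
python3 -m pendant '[[0,0,0.1,0],[0,0,0.2,0],[0,0,0.3,0],[0,0,0.4,0],[0,0,0.5,0],[0,0,0.6,0],[0,0,0.6,0],[0,0,0.6,0]]' 0
```

```text
time_s: 2.57
eef_pos: [0.4911, 0.0901, 0.1096]
eef_rot: [0.001, 0.757, 0.653, 0.001]
wrist_force: [0.2, 0.0, 1.0]
opening: -0.001
grasp_force: 0.0
time_s: 3.23
eef_pos: [0.4904, 0.0907, 0.1025]
eef_rot: [0.0, 0.757, 0.654, 0.0]
wrist_force: [-1.2, -0.5, 3.8]
opening: -0.001
grasp_force: 2.1
```

```bash
python3 -m pendant '[[0,0,0.1,0],[0,0,0.2,0],[0,0,0.3,0],[0,0,0.4,0],[0,0,0.5,0],[0,0,0.6,0],[0,0,0.7,0],[0,0,0.8,0],[0,0,0.9,0],[0,0,0.9,0],[0,0,0.9,0]]' 0
```

```text
time_s: 4.15
eef_pos: [0.4904, 0.0907, 0.0934]
eef_rot: [0.0, 0.757, 0.654, 0.0]
wrist_force: [-1.6, -1.0, 6.6]
opening: -0.002
grasp_force: 3.1
```

```bash
python3 -m pendant '[[0,0,0.1,0],[0,0,0.15,0],[0,0,0.15,0],[0,0,0.15,0]]' 0
python3 -m pendant '[[0.1,0,0,0],[0.2,0,0,0],[0.3,0,0,0],[0.4,0,0,0],[0.5,0,0,0],[0.6,0,0,0],[0.7,0,0,0],[0.8,0,0,0],[0.9,0,0,0],[1,0,0,0],[1,0,0,0]]' 0
```

```text
time_s: 4.48
eef_pos: [0.4904, 0.0907, 0.092]
eef_rot: [0.0, 0.757, 0.654, 0.0]
wrist_force: [-2.1, 0.4, 7.0]
opening: -0.002
grasp_force: 3.3
time_s: 5.4
eef_pos: [0.4918, 0.1003, 0.092]
eef_rot: [0.0, 0.757, 0.654, -0.0]
wrist_force: [-1.4, -0.5, 6.7]
opening: 0.0
grasp_force: 3.3
```

```bash
python3 -m pendant '[[0.2,0,0,0],[0.5,0,0,0],[0.9,0,0,0],[1.3,0,0,0],[1.7,0,0,0],[2.1,0,0,0],[2.5,0,0,0],[2.9,0,0,0],[3.3,0,0,0],[3.7,0,0,0]]' 0
python3 - <<'E'
from h import *
import cv2
cv2.imwrite('pics/w2.png',imaging.camera('wrist')[:,:,::-1]); o=ctrl.get_obs();print(o['eef_pos'],o['wrist_force'])
E
```

```text
time_s: 6.23
eef_pos: [0.4973, 0.1368, 0.092]
eef_rot: [0.0, 0.757, 0.654, -0.0]
wrist_force: [-1.1, -2.6, 6.5]
opening: -0.003
grasp_force: 3.3
[0.4974 0.1376 0.092 ] [-1.7196 -1.2226  6.6505]
```

View pics/w2.png

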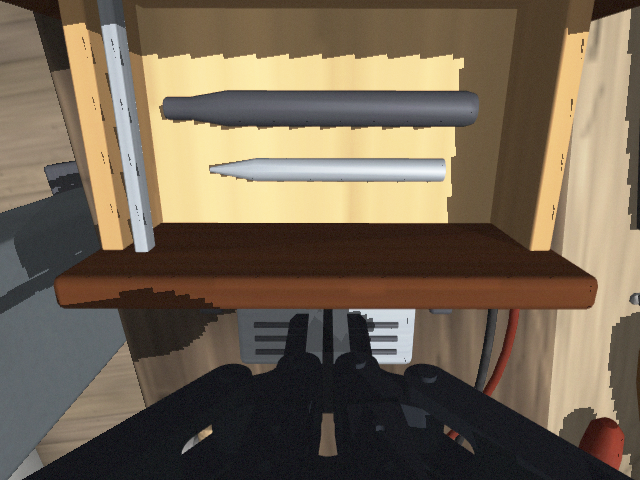

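The picture shows the drawer following, with the fingertips on the plate at (328,320) up against the board at (328,308). I'll carry on, then slow down near the stop.

```bash
python3 -m pendant '[[0.3,0,0,0],[0.8,0,0,0],[1.3,0,0,0],[1.8,0,0,0],[2.3,0,0,0],[2.8,0,0,0],[3.3,0,0,0],[3.8,0,0,0],[4.3,0,0,0],[4.8,0,0,0],[5.2,0,0,0],[5.4,0,0,0]]' 0
python3 -m pendant '[[0.15,0,0,0],[0.3,0,0,0],[0.45,0,0,0],[0.6,0,0,0],[0.75,0,0,0],[0.9,0,0,0]]' 0
```

```text
time_s: 7.28
eef_pos: [0.5052, 0.1906, 0.092]
eef_rot: [0.0, 0.757, 0.654, 0.0]
wrist_force: [-1.2, -3.5, 7.3]
opening: 0.003
grasp_force: 3.3
time_s: 7.78
eef_pos: [0.5065, 0.1991, 0.092]
eef_rot: [0.0, 0.757, 0.654, -0.0]
wrist_force: [-0.7, -2.7, 5.9]
opening: 0.005
grasp_force: 3.3
```

Now for the stop, in 1–1.5 mm rows and short calls so I can watch the force.

```bash
python3 -m pendant '[[0.1,0,0,0],[0.2,0,0,0],[0.3,0,0,0],[0.4,0,0,0]]' | egrep 'pos|wrist'
python3 -m pendant '[[0.1,0,0,0],[0.2,0,0,0],[0.3,0,0,0]]'| egrep 'pos|wrist'
```

```text
eef_pos: [0.5071, 0.203, 0.092]
wrist_force: [-0.6, -3.4, 6.9]
eef_pos: [0.5076, 0.206, 0.092]
wrist_force: [-0.7, -4.9, 6.6]
```

```bash
python3 -m pendant '[[0.1,0,0,0],[0.2,0,0,0]]' | egrep 'pos|wrist'
```

```text
eef_pos: [0.5078, 0.2075, 0.092]
wrist_force: [-1.0, -5.1, 7.1]
```

```bash
python3 -m pendant '[[0.1,0,0,0],[0.2,0,0,0]]' | egrep 'pos|wrist'
```

```text
eef_pos: [0.5082, 0.2094, 0.092]
wrist_force: [-0.2, -4.8, 7.1]
```

```bash
python3 -m pendant '[[0.1,0,0,0],[0.2,0,0,0]]' | egrep 'pos|wrist'
```

```text
eef_pos: [0.5085, 0.2113, 0.092]
wrist_force: [-0.4, -5.9, 6.3]
```

```bash
python3 -m pendant '[[0.1,0,0,0],[0.2,0,0,0]]' | egrep 'pos|wrist'
```

```text
eef_pos: [0.5085, 0.2115, 0.092]
wrist_force: [-3.5, -18.3, 11.6]
```

Stop felt: the tool stalls at y = 0.2115 and the force steps up to 18 N. I'll ease the push, then let the plate rise slowly while still lightly against the stop.

```bash
python3 -m pendant '[[-0.05,0,0,0],[-0.1,0,0,0],[-0.1,0,0,0]]' | egrep 'pos|wrist'
python3 -m pendant '[[0,0,-0.15,0],[0,0,-0.3,0],[0,0,-0.45,0],[0,0,-0.6,0],[0,0,-0.8,0],[0,0,-1,0],[0,0,-1.2,0],[0,0,-1.4,0],[0,0,-1.6,0],[0,0,-1.6,0]]' | egrep 'pos|wrist'
```

```text
eef_pos: [0.5085, 0.2114, 0.092]
wrist_force: [-0.8, -8.9, 8.1]
eef_pos: [0.5072, 0.2117, 0.1064]
wrist_force: [-0.8, -7.4, -0.7]
```

```bash
python3 -m pendant '[[-0.2,0,0,0],[-0.5,0,-0.2,0],[-0.8,0,-0.8,0],[-1,0,-2,0],[-2,0,-4,0],[-4,0,-7,0],[-6,0,-9,0],[-8,0,-10,0],[-8,0,-10,0],[-8,0,-10,0],[-8,0,-10,0]]'
python3 - <<'E'
from h import *
import cv2
cv2.imwrite('pics/w3.png',imaging.camera('wrist')[:,:,::-1])
a=imaging.camera('top')[205:325,160:360,::-1]
cv2.imwrite('pics/t3.png',cv2.resize(a,None,fx=4,fy=4,interpolation=cv2.INTER_CUBIC))
i=imaging.camera_info('wrist');T=np.linalg.inv(i['tool_from_camera'])
def px(p):
    c=T[:3,:3]@(totool(p)/100)+T[:3,3];q=i['K']@(c*[1,-1,-1]);return q[:2]/q[2]
d=np.array([.1435,.9897,0]);e=np.array([-.9897,.1435,0])
c=np.array([.5085,.2115,0])-.008*d
for z in (.082,.075,.068):
    k=c+[0,0,z]
    print(z,[px(k-.018*d+.035*b*e) for b in (1,-1)])
E
```

```text
time_s: 11.03
eef_pos: [0.4965, 0.1345, 0.2081]
eef_rot: [-0.0, 0.757, 0.654, 0.0]
wrist_force: [-0.7, -0.2, 0.1]
opening: 0.006
grasp_force: 0.0
0.082 [array([272.2185, 155.5531]), array([391.0444, 155.4355])]
0.075 [array([273.7065, 154.2077]), array([389.3648, 154.0927])]
0.068 [array([275.1172, 152.9323]), array([387.7725, 152.8196])]
```

View pics/w3.png

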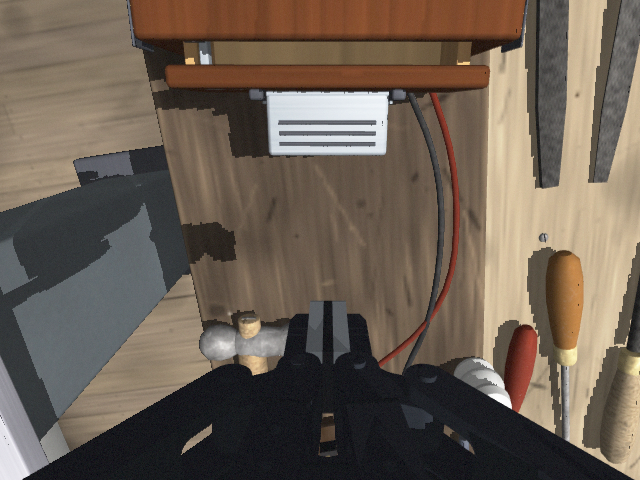

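Run:
```python
import cv2
a=cv2.imread('pics/w3.png')
L=a[85:165,255:295];Rr=a[85:165,365:405]
cv2.imwrite('pics/w3c.png',cv2.resize(cv2.hconcat([L,Rr]),None,fx=7,fy=7,interpolation=cv2.INTER_NEAREST))
b=cv2.imread('pics/w1.png').astype(int);a=a.astype(int)
for r in (140,146,150): print(a[r,262:276].sum(1)//3, a[r,380:394].sum(1)//3)
for r in (250,256,260): print(b[r,264:278].sum(1)//3, b[r,378:392].sum(1)//3)
```

```text
[ 41  38  39  36  37  38  90 137 173 205 212 210 209 211] [233 231 232 231 229 223 189  84  84  87  86  86  89  89]
[ 37  43  39  39  41  40  71 124 162 199 213 214 216 216] [228 231 229 226 224 218 146  87  88  86  84  88  87  90]
[ 42  41  39  37  39  40  56 119 161 199 222 220 220 221] [232 231 232 228 222 219 120  87  92  85  86  87  86  85]
[ 86  88  89  93  90  89  88  79 115 145 178 188 187 188] [200 109 203 201 198 196  96  86  88  88  84  80  74  76]
[ 85  85  86  94  87  86  86  80  99 131 167 184 192 191] [192 193 193 195 195 186  79  84  87  93  86  83  74  73]
[ 84  83  85  85  89  87  86  84  78  78  79  85 193 196] [201 200 199 199 196 173  82  88  88  93  89  80  67  61]
```

View pics/w3c.png

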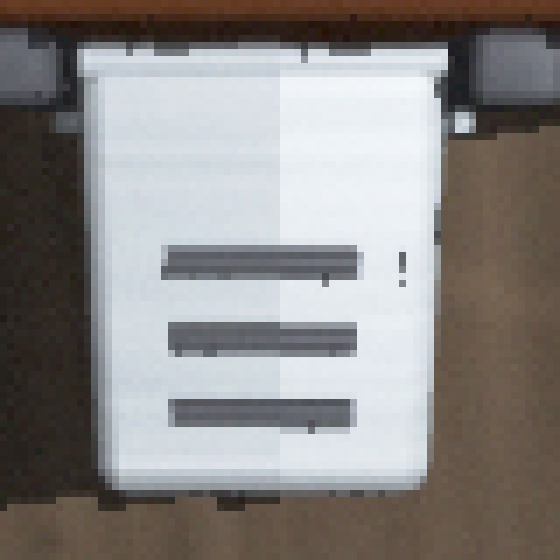

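The plate's outer corners are at (268,154) and (386,154), about 118 px apart. A raised plate should give 118.8 px and one resting on the rail 115.7 px, so the plate is up and the drawer is locked home. The hand is clear of everything.

```bash
python3 -c "
from bench import workorder
print(workorder.hand_in())"
```

```text
the job is handed in; nothing more can be done
None
```

The job is handed in: I kept the plate down and pushed the drawer to its stop (about 18 N), then let the plate up, and the last wrist picture shows it sprung up with the drawer home; I did not tug the drawer to test the lock.

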